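# Clamp up a split wooden trivet with a one-hand bar clamp

### The arm

A 6-joint arm with a two-finger parallel gripper is mounted at the origin on the work surface. World frame = base frame: x ahead of the robot, y to its left, z up, the work surface at z = 0. Lengths are in m, angles in rad, forces in N, time in s.
With the tool pointing down it reaches from about 0.25 to 0.8 m from the base axis. Payload 8.5 kg.
Tool frame: the origin (TCP) lies at the very end of the fingers, on their centre line; the grasp point (between the pads) lies 19 mm behind it; z points along the fingers, y is the line along which they close (so a half turn about z gives the same grasp; the last joint's range is limited). The gripper opens to 85 mm and grips with 20 to 120 N. Pads are 22 mm wide; open, the fingers measure 114 mm over their backs; the gripper's body (76 mm by 85 mm) begins 54 mm behind the grasp point. The pads swing forward as they close: fully open they stand 13 mm farther back than shut.
Start: joints at [1.299, 0.238, -0.013, 1.319, 0, 1.571], TCP at [0.141, 0.506, 0.231] pointing down, gripper open.
Joint ranges: [-2.66, 2.66], [-1.03, 1.9], [-1.14, 1.46], [-1.82, 2.27], [-1.45, 1.34], [-3.14, 3.14]. Speed limits (rad/s): [2.22, 2.22, 2.79, 3.14, 3.14, 3.14].

### API

Orientations are given as a 3x3 rotation matrix whose columns are the frame's x, y, z axes.
In Python, from rig import bot gives the robot as it stands. The module is installed in compiled form; this text tells all that it offers.
- The arm moves only by the shell command python3 -m crank 'ROWS' [OPENING] [FORCE]. ROWS is JSON, a list of rows, each an object of numbers: "dx", "dy", "dz": the shift along the tool's x, y, z normalised to -1 to 1, where 1 is 40 cm; "rx", "ry", "rz": the turn, a rotation vector about the tool's x, y, z normalised to -1 to 1, where 1 is 180 degrees. In form: [{"dx": .., "dy": .., "dz": .., "rx": .., "ry": .., "rz": ..}, ...]. A call has exactly 10 rows; each row is the pose to reach, as a shift and turn from the pose commanded when the call began, along the tool's axes at that moment, turning the shorter way round; what a row does not reach only later rows make up. A row lasts 1/8 s, in which the tool goes at most 62.5 mm and 10.7 degrees, less where a joint would pass 70% of its speed; a pose out of reach is approached as far as the arm can. A call with a number of a shift or a turn outside -1 to 1 is refused whole. A call with a gripper value outside its range is refused whole. OPENING is the closure, from 0 (fully open) to 1 (shut), set as the call begins (- or left out, the last holds). The fingers move at their own pace and stop on an object; FORCE is the grip in N (left out, the last holds). Time passes only in rows, so rows that repeat a pose let the fingers close, or fill a call up. It gives the time, the measured TCP pose, the force, the opening and the grip force at its end, in the units of the state.
- bot.read_state(): the state, without advancing time (a new reading comes with each control period).
- bot.read_camera(name): name is "scene" or "side" or "wrist"; returns a dict with "img" (420x560x3 uint8, red, green, blue), "fx", "fy", "cx", "cy" (pixels), "cam_to_world" (4x4, takes a point from camera to world coordinates). Camera axes: x right, y up, looking along -z (the intrinsics and any distortion apply to the point x, -y, -z); pixel columns grow to the right and rows downward; lengths in m; the calibration is good to about 2 mm. A picture is of the moment at which its call begins. There is no depth.
- bot.hand_in(): hands the job in; it is judged then, once.
The state is a dict: "clock": time; "qpos": joint angles; "joint_velocities": joint speeds; "effort": joint torques, N m; "tool_pos": TCP position; "tcp_rot": TCP orientation; "ft_force": force on the tool from outside, world axes, zero at the start; "moment": the same for the moment, N m; "gripper_width": finger opening in m; "gripper_force": force on a finger pad.
Only numpy, scipy, OpenCV 4.12 (cv2) and the standard library are available. Lean on these libraries where they do the work, as an engineer would, in place of code of your own. Each camera call takes 0.05 s, during which the arm holds its last target. There are 200 camera calls.

### The job

The wooden trivet on the cart has split in two and its broken edges are ready to be pressed together. Slide the one-hand bar clamp round the two halves as it lies, one jaw pad against the middle of each outer edge, then pump its trigger until the joint is pulled shut and the clamp holds it firmly by itself. Squeeze gently and stop when the trigger turns stiff, because hard squeezing dents the wood; leave all of it lying flat, let go, and do not disturb the other things on the cart.

Things in the scene. Friction and masses are not known exactly. Their poses are not given: they have to be found in the camera images.
- clamp: one-hand bar clamp lying loose on its side, 0.5 kg. Origin: underside, on the bar's line; x along the bar to the far jaw, y from the bar to the jaw tips, z up. In mm: blue housing x -92..22, y -16..16, z 0..28; near jaw arm x 0..20, y 16..110; black grip x -48..-24, y -118..-16, z 0..28; orange trigger y -91..-19, z 2..26, outer face x 16 at y -74; grey bar y -8..8, z 6..22, running through to the far jaw
- clamp_tail (a point): centre, half-way up, of the rear end of the clamp's housing, behind the grip: a place to take hold of it across its 32 mm width (along the clamp's y), 28 mm high; at clamp frame (-74, 0, 14) mm
- clamp_handle (a point): half-way up, half-way between the grip's rear face and the resting trigger's outer face; clamp frame (-16, -74, 14) mm. These faces are 64 mm apart along the clamp's x at rest, 42 mm fully squeezed. A finger feels 5 to 12 N on a free stroke. Once it takes 15 to 25 N the trigger is stiff and the grip firm; well beyond, the wood dents. Squeezing may shift the loose clamp some mm
- clamp_near_pad (a point): middle of the soft face (42 by 24 mm) of the near jaw's black pad, which looks to +x; clamp frame (27, 87, 14) mm; it yields some 6 mm at 25 N. The far jaw, alike, carried by the bar, faces it 147 to 165 mm away at the start. A full squeeze of the trigger draws it 5 to 7 mm nearer; on release the trigger springs back and the ratchet holds the bar, slipping back up to 1.5 mm. It cannot be opened again
- trivet_near: half of the split wooden trivet, nearer the robot, loose, 60 (x) by 120 (y) by 20 mm, 0.11 kg. Origin: centre of its underside; its broken edge is the flat +x face, its outer edge the -x face, which belongs against the clamp's near pad
- trivet_far: the other half, same size, its broken edge the flat -x face, its outer edge the +x face, which belongs against the clamp's far pad. It lies 3 to 7 mm from the near half, nearly in line; when the joint is shut the two origins are 60 mm apart
- bowl: clear glass bowl, 180 mm across, 75 mm high, bystander; origin under its centre
- mug: red ceramic mug, 82 mm across, 95 mm high, bystander; origin under its centre
- tin: closed aluminium tin, 91 mm across, 110 mm high, bystander; origin under its centre
- glue: yellow glue bottle with orange cap, 52 mm across, 150 mm high, bystander; origin under its centre
- spatula: wooden spatula lying flat, 290 mm long, bystander; origin at its middle, underside
Mind the look-alikes: they are no part of the job. Leave any grey look-alike of the trivet_near alone. Leave any green look-alike of the trivet_far alone.

How it is judged:
On the way, in this order (a step that is already met when the one before it is completed fails the run):
1. the clamp lies round the trivet, both halves between its pads, the pads facing the middle of the outer edges (y of trivet_near in the frame of clamp between 0.067 and 0.107 m and y of trivet_far in the frame of clamp between 0.067 and 0.107 m and x of trivet_near in the frame of clamp between 0.045 and 0.09 m and x of trivet_far in the frame of clamp above 0.1 m and angle between each of trivet_near, trivet_far, clamp's own z axis and vertical below 0.06 rad and height (world z) of each of trivet_near, trivet_far, clamp below 0.005 m), for 0.2 s.
2. pumping the trigger has shut the joint and presses it with more than 8 N (contact force between trivet_near and trivet_far above 8 N), for 0.2 s.
At the end, for the whole second after the job is handed in: joint shut (origins 56 to 62 mm apart, ends level within 8 mm, in line within 0.04 rad) and pressed by the clamp alone with 8 to 110 N; halves and clamp flat on the top, at rest, both halves between the pads, the pad middles within 20 mm of the middle of the outer edges (all of step 1 and contact force between trivet_near and trivet_far between 8 and 110 N and angle between the x axis of trivet_near and the x axis of trivet_far, either way round below 0.04 rad and y of trivet_far in the frame of trivet_near between -0.008 and 0.008 m and x of trivet_far in the frame of trivet_near between 0.056 and 0.062 m and linear speed of each of trivet_near, trivet_far, clamp below 0.02 m/s); the robot touches nothing.
It fails at once if the joint is squeezed with more than 110 N, which dents the wood (contact force between trivet_near and trivet_far above 110 N).
It fails at once if a bystander is shifted by more than 20 mm or tipped (distance of any of bowl, mug, tin, glue, spatula from where it was at the start of the episode above 0.02 m or angle between any of bowl, mug, tin, glue, spatula's own z axis and vertical above 0.2 rad).
It fails at once if the clamp or a half is tipped by more than 0.5 rad (angle between any of trivet_near, trivet_far, clamp's own z axis and vertical above 0.5 rad).
It also fails if it takes over 61 s, if anything falls off the work surface, if the arm or the gripper's body presses on something with over 40 N, if the wrist force passes 120 N, or if a joint passes its speed limit or range.

## Working session

There is one attempt and no reset: what is moved stays moved. The work goes in short steps, Python scripts to look and compute and a shell command to move; the robot and the scene stay as the last step left them, time stands still between calls to the robot, and variables do not carry over. Pictures are saved under pics/ and viewed, at most 10 in all, crops included, and the job is handed in when it is done.

```bash
mkdir -p pics; cat > h.py <<'E'
import numpy as np, cv2
from rig import bot
def snap(n,f):
    c=bot.read_camera(n); cv2.imwrite(f,cv2.cvtColor(c['img'],cv2.COLOR_RGB2BGR)); np.savez(f[:-4],**{k:c[k] for k in c if k!='img'}); return c
def p2w(f,u,v,z):
    c=np.load(f[:-4]+'.npz'); T=c['cam_to_world']
    d=T[:3,:3]@np.array([(u-c['cx'])/c['fx'],-(v-c['cy'])/c['fy'],-1]); o=T[:3,3]
    return o+d*(z-o[2])/d[2]
def w2p(f,p):
    c=np.load(f[:-4]+'.npz'); T=c['cam_to_world']; q=T[:3,:3].T@(np.array(p)-T[:3,3])
    return c['cx']+c['fx']*q[0]/-q[2], c['cy']-c['fy']*q[1]/-q[2]
E
python3 - <<'E'
from h import *
for n in('scene','side','wrist'):
    c=snap(n,f'pics/{n}0.png'); print(n,[k for k in c],c['fx'],c['cam_to_world'].round(3).tolist())
a=[cv2.imread(f'pics/{n}0.png') for n in('scene','side','wrist')]
s=bot.read_state(); print(s)
E
```

```text
scene ['img', 'fx', 'fy', 'cx', 'cy', 'cam_to_world'] 484.81438060021446 [[-0.846, -0.372, 0.382, 1.013], [0.534, -0.577, 0.618, 0.745], [-0.01, 0.727, 0.687, 0.891], [0.0, 0.0, 0.0, 1.0]]
side ['img', 'fx', 'fy', 'cx', 'cy', 'cam_to_world'] 454.3820735571369 [[0.769, 0.423, -0.479, -0.033], [-0.639, 0.515, -0.571, -0.692], [0.006, 0.745, 0.667, 0.835], [0.0, 0.0, 0.0, 1.0]]
wrist ['img', 'fx', 'fy', 'cx', 'cy', 'cam_to_world'] 330.8380063414941 [[0.269, -0.93, -0.251, 0.078], [0.963, 0.259, 0.071, 0.523], [-0.001, -0.261, 0.965, 0.374], [0.0, 0.0, 0.0, 1.0]]
{'clock': 0.15, 'qpos': array([ 1.29899630e+00,  2.38683938e-01, -1.40715566e-02,  1.31919281e+00,
       -2.26031193e-05,  1.57078894e+00]), 'joint_velocities': array([ 4.73151310e-04, -1.65919817e-03,  4.88542607e-03,  1.57620367e-03,
        1.59256338e-03,  9.30867767e-06]), 'effort': array([ 9.08450529e-04, -5.39077592e+01,  3.46598160e+01,  1.44730636e-02,
        2.99125077e-05,  7.49887789e-06]), 'tool_pos': array([0.14086505, 0.50541572, 0.23079955]), 'tcp_rot': array([[-9.63291200e-01,  2.68458528e-01, -2.87494144e-04],
       [ 2.68458681e-01,  9.63290554e-01, -1.11575889e-03],
       [-2.25945957e-05, -1.15198102e-03, -9.99999336e-01]]), 'ft_force': array([ 0.61262482, -0.15101782,  0.24138404]), 'moment': array([ 0.01481051, -0.01865383, -0.00175227]), 'gripper_force': 0.0, 'gripper_width': 0.08546065159228307}
```

View pics/scene0.png

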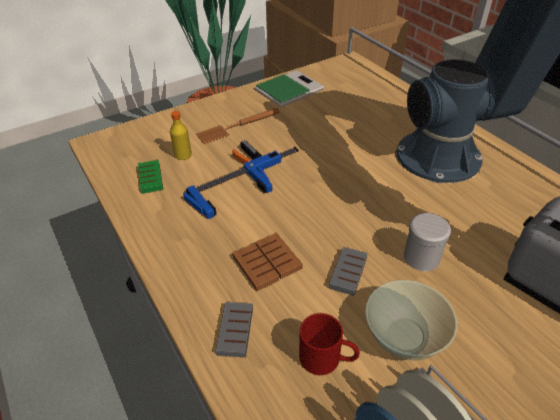

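View pics/side0.png

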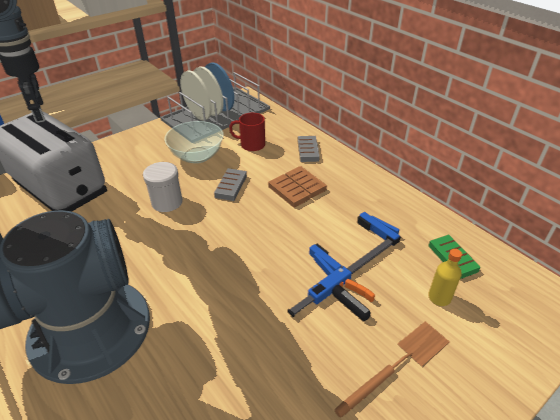

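The scene view shows the brown split trivet at scene (267,260) and side (298,187). The grey pieces at scene (349,270) and (236,328) and the green one at (150,176) are look-alikes, and only the brown pair is wooden with a joint. The clamp is at scene (245,175), with its jaws pointing toward the trivet. I'll confirm this in an enlarged crop.

```bash
python3 - <<'E'
from h import *
a=cv2.imread('pics/scene0.png')[135:295,175:310]; b=cv2.imread('pics/side0.png')[160:325,265:405]
f=lambda i,k:cv2.resize(i,(0,0),fx=k,fy=k,interpolation=cv2.INTER_CUBIC)
A=f(a,2.9375) ;
A=cv2.resize(a,(135*3-5,600-126),interpolation=cv2.INTER_CUBIC)
# plain: x2.96 each -> use factor 2.8
A=f(a,2.8);B=f(b,2.8)
H=max(A.shape[0],B.shape[0]);o=np.zeros((H,A.shape[1]+B.shape[1],3),np.uint8)
o[:A.shape[0],:A.shape[1]]=A;o[:B.shape[0],A.shape[1]:]=B
print(A.shape,o.shape);cv2.imwrite('pics/c1.png',o)
E
```

```text
(448, 378, 3) (462, 770, 3)
```

View pics/c1.png

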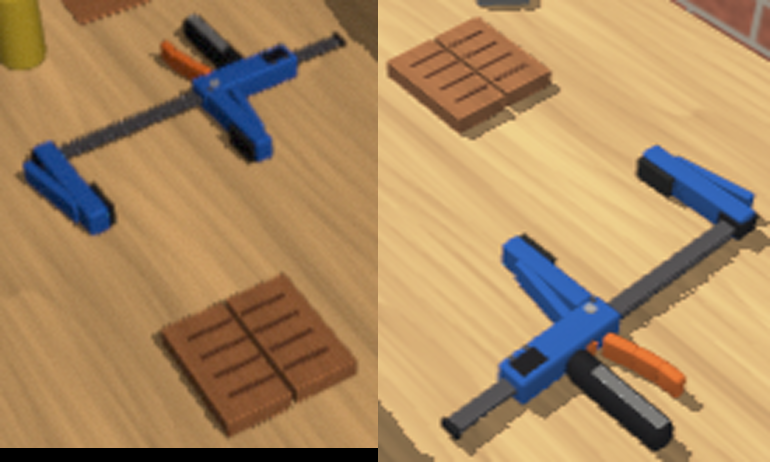

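The crop confirms it: two brown halves with a split between them, the clamp jaws opening toward them, and the grip on the far side. I'll fit the poses from both views.

```bash
cat >> h.py <<'E'
from scipy.optimize import least_squares
S='pics/scene0.png';D='pics/side0.png'
def sc(u,v): return 175+u/2.8,135+v/2.8
def sd(u,v): return 265+(u-378)/2.8,160+v/2.8
def T(p,q): c,s=np.cos(p[2]),np.sin(p[2]); return np.array([p[0]+c*q[0]-s*q[1],p[1]+s*q[0]+c*q[1],q[2]])
def fit(obs,p0):
    r=least_squares(lambda p:np.ravel([np.array(w2p(f,T(p,np.array(m)/1000)))-uv for f,uv,m in obs]),p0,loss='soft_l1'); return r.x,r.fun.reshape(-1,2).round(1)
E
python3 - <<'E'
from h import *
for n,l in (('scene',[(163,328),(287,277),(356,362),(228,424)]),('side',[(388,65),(477,17),(552,72),(462,122)])):
    for u in l: print(n,p2w(S if n=='scene' else D,*(sc(*u) if n=='scene' else sd(*u)),.02).round(4))
print('gap',[p2w(S,*sc(*u),.02).round(4) for u in [(230,303),(295,397)]],[p2w(D,*sd(*u),.02).round(4) for u in [(437,38),(503,103)]])
obs=[(S,sc(286,46),(-92,-16,28)),(S,sc(297,59),(-92,16,28)),(S,sc(195,80),(22,-16,28)),(D,sd(500,362),(-92,16,28)),(D,sd(522,385),(-92,-16,28)),(D,sd(619,312),(22,-16,28)),(D,sd(598,293),(22,16,28)),(S,sc(271,153),(0,110,14))]
a,b=p2w(D,*sd(511,373),.028),p2w(D,*sd(608,302),.028)
print(a,b); y=np.arctan2(*(b-a)[1::-1]); d=(b-a)/np.linalg.norm(b-a)
p,r=fit(obs,[*(b-d*.022)[:2],y]); print(p,np.degrees(p[2]),r.tolist())
for n,f in(('scene',S),('side',D)):
    i=cv2.imread(f)
    k=2.8;o=(175,135) if n=='scene' else (265,160)
    i=cv2.resize(i[o[1]:o[1]+165,o[0]:o[0]+140],(0,0),fx=k,fy=k)
    for x0,x1,y0,y1,z in((-92,22,-16,16,28),(0,20,16,110,28),(-48,-24,-118,-16,28),(22,180,-8,8,22),(26,27,66,108,26)):
        P=np.array([((np.array(w2p(f,T(p,np.array(q)/1000)))-o)*k) for q in((x0,y0,z),(x1,y0,z),(x1,y1,z),(x0,y1,z))]).astype(int)
        cv2.polylines(i,[P],True,(255,0,255),1)
    globals()[n]=i
cv2.imwrite('pics/c2.png',np.hstack([scene,side]))
E
```

```text
scene [0.7059 0.0223 0.02  ]
scene [0.5848 0.0285 0.02  ]
scene [0.5882 0.143  0.02  ]
scene [0.7104 0.1412 0.02  ]
side [0.5859 0.1324 0.02  ]
side [0.7115 0.1373 0.02  ]
side [0.7088 0.0169 0.02  ]
side [0.5867 0.0158 0.02  ]
gap [array([0.6431, 0.0282, 0.02  ]), array([0.6507, 0.1469, 0.02  ])] [array([0.6542, 0.1359, 0.02  ]), array([0.637 , 0.0119, 0.02  ])]
[ 0.41405641 -0.24667308  0.028     ] [ 0.52617887 -0.24326208  0.028     ]
[ 0.50423302 -0.24338704  0.01093372] 0.6264557412523454 [[-1.7, -1.0], [0.2, -0.2], [-2.6, -0.1], [-2.2, -0.7], [-0.3, -0.0], [1.0, 0.4], [-1.3, -0.8], [0.0, -1.4]]
```

View pics/c2.png

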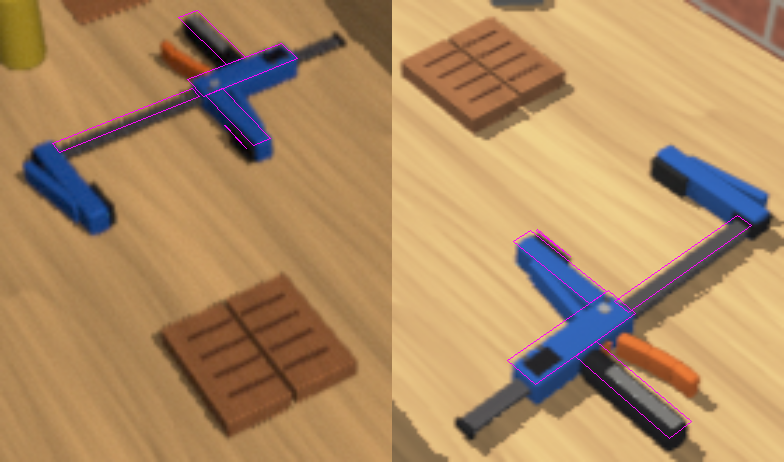

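The wireframes fit well. The trivet centre is about (0.648, 0.080) with yaw near 0. The clamp origin is about (0.504, -0.243) with yaw 0.011, so its tail is at (0.430, -0.244). I'll move toward the tail.

```bash
python3 -m crank '[{"dx":-0.06,"dy":-0.08,"rz":-0.01},{"dx":-0.15,"dy":-0.20,"rz":-0.02},{"dx":-0.24,"dy":-0.33,"rz":-0.04},{"dx":-0.33,"dy":-0.45,"rz":-0.05},{"dx":-0.42,"dy":-0.57,"rz":-0.06},{"dx":-0.51,"dy":-0.69,"rz":-0.07},{"dx":-0.60,"dy":-0.81,"rz":-0.08},{"dx":-0.69,"dy":-0.93,"rz":-0.09},{"dx":-0.74,"dy":-1.0,"rz":-0.09},{"dx":-0.74,"dy":-1.0,"rz":-0.09}]' 0
python3 -c "
from h import *
s=bot.read_state();print(s['qpos'],s['tool_pos'],s['tcp_rot'])
d=np.array([.430,-.2442,.13])-s['tool_pos'];print(s['tcp_rot'].T@d/.4)"
```

```text
[ 1.29899630e+00  2.38683938e-01 -1.40715566e-02  1.31919281e+00
 -2.26031193e-05  1.57078894e+00] [0.14086505 0.50541572 0.23079955] [[-9.63291200e-01  2.68458528e-01 -2.87494144e-04]
 [ 2.68458681e-01  9.63290554e-01 -1.11575889e-03]
 [-2.25945957e-05 -1.15198102e-03 -9.99999336e-01]]
[-1.19939931 -1.61090219  0.25388187]schema error: expected keys dx, dy, dz, rx, ry, rz
```

```bash
python3 -m crank '[{"dx":-0.06,"dy":-0.08,"dz":0,"rx":0,"ry":0,"rz":-0.01},{"dx":-0.15,"dy":-0.20,"dz":0,"rx":0,"ry":0,"rz":-0.02},{"dx":-0.24,"dy":-0.33,"dz":0,"rx":0,"ry":0,"rz":-0.04},{"dx":-0.33,"dy":-0.45,"dz":0,"rx":0,"ry":0,"rz":-0.05},{"dx":-0.42,"dy":-0.57,"dz":0,"rx":0,"ry":0,"rz":-0.06},{"dx":-0.51,"dy":-0.69,"dz":0,"rx":0,"ry":0,"rz":-0.07},{"dx":-0.60,"dy":-0.81,"dz":0,"rx":0,"ry":0,"rz":-0.08},{"dx":-0.69,"dy":-0.93,"dz":0,"rx":0,"ry":0,"rz":-0.09},{"dx":-0.74,"dy":-1.0,"dz":0,"rx":0,"ry":0,"rz":-0.09},{"dx":-0.74,"dy":-1.0,"dz":0,"rx":0,"ry":0,"rz":-0.09}]' 0
python3 -c "
from h import *
s=bot.read_state();print(s['qpos'],s['tool_pos'],s['tcp_rot'])
d=np.array([.430,-.2442,.13])-s['tool_pos'];print(s['tcp_rot'].T@d/.4)"
```

```text
clock: 1.4
tool_pos: [0.3191, 0.039, 0.2312]
tcp_rot: [[-1.0, -0.006, -0.0], [-0.006, 1.0, -0.0], [0.0, -0.0, -1.0]]
ft_force: [-0.5, 0.2, -0.3]
gripper_width: 0.0852
gripper_force: 0.0
[ 1.22017063e-01 -1.15301482e-01 -3.98888269e-01  1.28731302e+00
 -3.39029560e-04  1.15929278e-01] [0.31909402 0.0390245  0.23124368] [[-9.99981467e-01 -6.08777622e-03 -6.14441682e-05]
 [-6.08775441e-03  9.99981409e-01 -3.49103735e-04]
 [ 6.35682913e-05 -3.48723208e-04 -9.99999937e-01]]
[-0.27296539 -0.70964776  0.25333932]
```

```bash
python3 -m crank '[{"dx":-0.04,"dy":-0.10,"dz":0,"rx":0,"ry":0,"rz":0},{"dx":-0.09,"dy":-0.24,"dz":0.0,"rx":0,"ry":0,"rz":0},{"dx":-0.14,"dy":-0.38,"dz":0.03,"rx":0,"ry":0,"rz":0},{"dx":-0.20,"dy":-0.51,"dz":0.06,"rx":0,"ry":0,"rz":-0.002},{"dx":-0.25,"dy":-0.63,"dz":0.1,"rx":0,"ry":0,"rz":-0.002},{"dx":-0.273,"dy":-0.70,"dz":0.15,"rx":0,"ry":0,"rz":-0.002},{"dx":-0.273,"dy":-0.71,"dz":0.18,"rx":0,"ry":0,"rz":-0.002},{"dx":-0.273,"dy":-0.71,"dz":0.18,"rx":0,"ry":0,"rz":-0.002},{"dx":-0.273,"dy":-0.71,"dz":0.18,"rx":0,"ry":0,"rz":-0.002},{"dx":-0.273,"dy":-0.71,"dz":0.18,"rx":0,"ry":0,"rz":-0.002}]'
python3 -c "
from h import *
snap('wrist','pics/w1.png')
i=cv2.imread('pics/w1.png');p=[.5042,-.2434,.0109]
for q in((-92,-16,28),(-92,16,28),(22,16,28),(22,-16,28),(-48,-118,28),(-24,-118,28),(0,110,28),(20,110,28),(27,66,26),(27,108,26)):
  u=w2p('pics/w1.png',T(p,np.array(q)/1000));print(q,u);cv2.circle(i,(int(u[0]),int(u[1])),2,(255,0,255),-1)
cv2.imwrite('pics/w1o.png',cv2.resize(i,(800,600)))"
```

```text
clock: 2.65
tool_pos: [0.4313, -0.2412, 0.1603]
tcp_rot: [[-1.0, -0.018, 0.001], [-0.018, 1.0, -0.001], [-0.001, -0.001, -1.0]]
ft_force: [-0.1, -0.4, 0.4]
gripper_width: 0.0854
gripper_force: 0.0
(-92, -16, 28) (np.float64(253.49252473569885), np.float64(179.583600979938))
(-92, 16, 28) (np.float64(291.55354563693396), np.float64(179.85968617110845))
(22, 16, 28) (np.float64(289.06941857465466), np.float64(301.22103112110415))
(22, -16, 28) (np.float64(254.69776767517254), np.float64(300.98521729682943))
(-48, -118, 28) (np.float64(137.43604185372538), np.float64(228.57939971326968))
(-24, -118, 28) (np.float64(140.16607097472732), np.float64(254.1468795574637))
(0, 110, 28) (np.float64(392.35611628567364), np.float64(280.3801650709261))
(20, 110, 28) (np.float64(390.20318176425013), np.float64(299.98919578250764))
(27, 66, 26) (np.float64(342.01823465123124), np.float64(305.2368509854752))
(27, 108, 26) (np.float64(386.63473424202374), np.float64(305.54242392144124))
```

View pics/w1o.png

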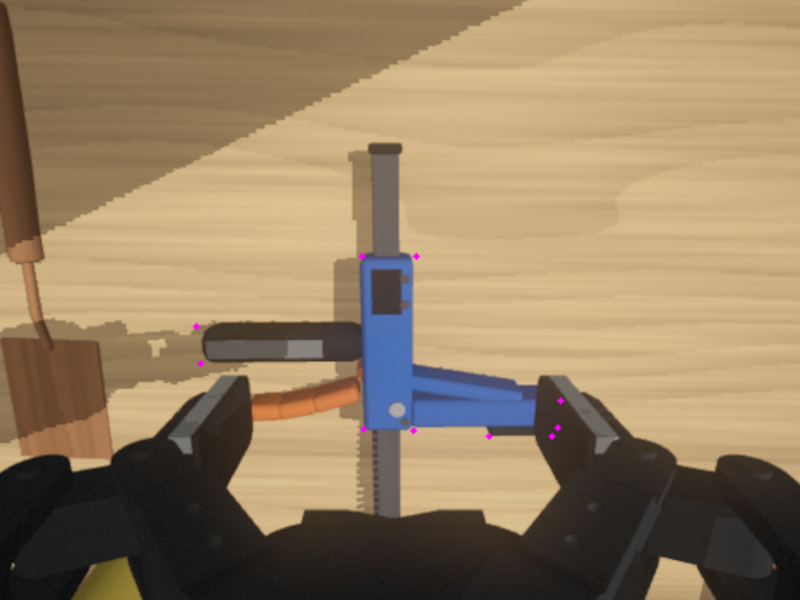

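The wrist view matches the model: housing at display (387,340), grip to the left, near jaw to the right. The gripper is centred over the tail, so I'll descend and grip.

```bash
python3 -m crank '[{"dx":0,"dy":0,"dz":0.05,"rx":0,"ry":0,"rz":0},{"dx":0,"dy":0,"dz":0.14,"rx":0,"ry":0,"rz":0},{"dx":0,"dy":0,"dz":0.23,"rx":0,"ry":0,"rz":0},{"dx":0,"dy":0,"dz":0.31,"rx":0,"ry":0,"rz":0},{"dx":0,"dy":0,"dz":0.36,"rx":0,"ry":0,"rz":0},{"dx":0,"dy":0,"dz":0.385,"rx":0,"ry":0,"rz":0},{"dx":0,"dy":0,"dz":0.39,"rx":0,"ry":0,"rz":0},{"dx":0,"dy":0,"dz":0.39,"rx":0,"ry":0,"rz":0},{"dx":0,"dy":0,"dz":0.39,"rx":0,"ry":0,"rz":0},{"dx":0,"dy":0,"dz":0.39,"rx":0,"ry":0,"rz":0}]' && python3 -m crank '[{"dx":0,"dy":0,"dz":0,"rx":0,"ry":0,"rz":0},{"dx":0,"dy":0,"dz":0,"rx":0,"ry":0,"rz":0},{"dx":0,"dy":0,"dz":0,"rx":0,"ry":0,"rz":0},{"dx":0,"dy":0,"dz":0,"rx":0,"ry":0,"rz":0},{"dx":0,"dy":0,"dz":0,"rx":0,"ry":0,"rz":0},{"dx":0,"dy":0,"dz":0,"rx":0,"ry":0,"rz":0},{"dx":0,"dy":0,"dz":0,"rx":0,"ry":0,"rz":0},{"dx":0,"dy":0,"dz":0,"rx":0,"ry":0,"rz":0},{"dx":0,"dy":0,"dz":0,"rx":0,"ry":0,"rz":0},{"dx":0,"dy":0,"dz":0,"rx":0,"ry":0,"rz":0}]' 0.8 70
```

```text
clock: 3.95
tool_pos: [0.4313, -0.2421, 0.0039]
tcp_rot: [[-1.0, -0.017, 0.001], [-0.017, 1.0, -0.001], [-0.001, -0.001, -1.0]]
ft_force: [-0.5, -0.3, -0.3]
gripper_width: 0.0854
gripper_force: 0.0
clock: 5.2
tool_pos: [0.4312, -0.2423, 0.0038]
tcp_rot: [[-1.0, -0.017, 0.0], [-0.017, 1.0, -0.001], [-0.0, -0.001, -1.0]]
ft_force: [-0.7, -2.0, 5.4]
gripper_width: 0.031
gripper_force: 70.4
```

```bash
python3 -m crank '[{"dx":-0.01,"dy":0.02,"dz":0,"rx":0,"ry":0,"rz":0},{"dx":-0.03,"dy":0.05,"dz":0,"rx":0,"ry":0,"rz":0},{"dx":-0.05,"dy":0.09,"dz":0,"rx":0,"ry":0,"rz":0.002},{"dx":-0.07,"dy":0.13,"dz":0,"rx":0,"ry":0,"rz":0.004},{"dx":-0.085,"dy":0.17,"dz":0,"rx":0,"ry":0,"rz":0.006},{"dx":-0.095,"dy":0.21,"dz":0,"rx":0,"ry":0,"rz":0.006},{"dx":-0.1,"dy":0.25,"dz":0,"rx":0,"ry":0,"rz":0.006},{"dx":-0.1,"dy":0.28,"dz":0,"rx":0,"ry":0,"rz":0.006},{"dx":-0.1,"dy":0.3,"dz":0,"rx":0,"ry":0,"rz":0.006},{"dx":-0.1,"dy":0.3,"dz":0,"rx":0,"ry":0,"rz":0.006}]'
python3 - <<'E'
from h import *
s=bot.read_state();print(s['tool_pos'],s['tcp_rot'][:,0])
snap('scene','pics/s2.png');snap('side','pics/d2.png')
f=lambda n,a,b,c,d:cv2.resize(cv2.imread(n)[c:d,a:b],(0,0),fx=2.6,fy=2.6,interpolation=cv2.INTER_CUBIC)
A=f('pics/s2.png',165,315,150,310);B=f('pics/d2.png',255,405,145,305)
print(A.shape);cv2.imwrite('pics/c3.png',np.hstack([A,B]))
E
```

```text
clock: 6.45
tool_pos: [0.4693, -0.1204, 0.0038]
tcp_rot: [[-1.0, 0.001, 0.001], [0.001, 1.0, 0.0], [-0.001, 0.0, -1.0]]
ft_force: [-0.8, 1.0, 7.7]
gripper_width: 0.031
gripper_force: 70.5
[ 0.4693185  -0.12043428  0.00375155] [-9.99999152e-01  7.63317972e-04 -1.05516333e-03]
(416, 390, 3)
```

View pics/c3.png

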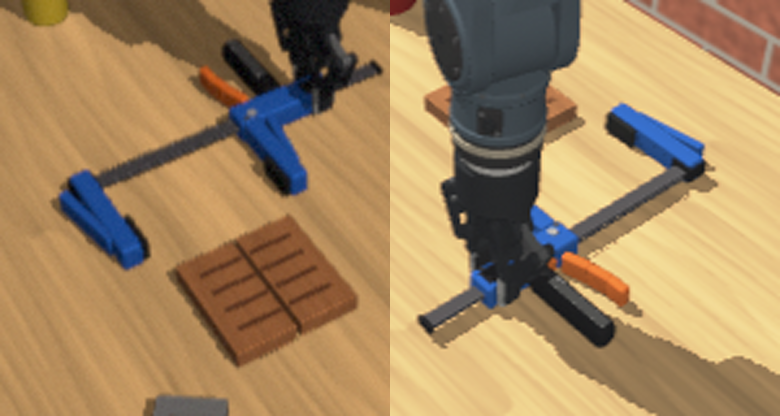

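The crop shows the near jaw tip at (300,180), the far jaw tip at (145,258), and the trivet's side corners at (177,268) and (290,218). I'll compute these in one camera so the bias cancels.

```bash
python3 - <<'E'
from h import *
g=lambda u,v,z:p2w('pics/s2.png',165+u/2.6,150+v/2.6,z).round(4)
for n,u,v,z in(('nearpad base',268,167,.026),('nearpad tip',282,190,.026),('jaw tip outer',306,181,.028),('farpad tip',149,245,.026),('farpad tip bottom',149,258,.002),('far jaw inner root',103,182,.028),('tri NL',177,267,.02),('tri NR',290,217,.02),('tri FR',356,297,.02),('tri FL',237,352,.02)): print(n,g(u,v,z))
s=bot.read_state();R=s['tcp_rot']
p=[s['tool_pos'][0]+.074,s['tool_pos'][1],0.0]
for q in((27,108,26),(27,66,26),(20,110,28)): print(q,T(p,np.array(q)/1000), (np.array(w2p('pics/s2.png',T(p,np.array(q)/1000)))-[165,150])*2.6)
E
```

```text
nearpad base [ 0.5712 -0.0393  0.026 ]
nearpad tip [ 0.5764 -0.0043  0.026 ]
jaw tip outer [ 5.512e-01 -5.000e-04  2.800e-02]
farpad tip [ 0.7182 -0.0096  0.026 ]
farpad tip bottom [ 0.7177 -0.0157  0.002 ]
far jaw inner root [ 0.7186 -0.1068  0.028 ]
tri NL [0.707  0.0237 0.02  ]
tri NR [0.586  0.0258 0.02  ]
tri FR [0.5885 0.1426 0.02  ]
tri FL [0.7095 0.1383 0.02  ]
(27, 108, 26) [ 0.57035882 -0.01242536  0.026     ] [282.90521823 182.69192663]
(27, 66, 26) [ 0.57035882 -0.05442536  0.026     ] [260.89225207 157.83064361]
(20, 110, 28) [ 0.56335882 -0.01042536  0.028     ] [290.03971239 179.71372591]
```

```bash
python3 -m crank '[{"dx":-0.005,"dy":0.02,"dz":0,"rx":0,"ry":0,"rz":0},{"dx":-0.005,"dy":0.05,"dz":0,"rx":0,"ry":0,"rz":0},{"dx":-0.005,"dy":0.09,"dz":0,"rx":0,"ry":0,"rz":0},{"dx":-0.005,"dy":0.13,"dz":0,"rx":0,"ry":0,"rz":0},{"dx":-0.005,"dy":0.17,"dz":0,"rx":0,"ry":0,"rz":0},{"dx":-0.005,"dy":0.21,"dz":0,"rx":0,"ry":0,"rz":0},{"dx":-0.005,"dy":0.245,"dz":0,"rx":0,"ry":0,"rz":0},{"dx":-0.005,"dy":0.27,"dz":0,"rx":0,"ry":0,"rz":0},{"dx":-0.005,"dy":0.278,"dz":0,"rx":0,"ry":0,"rz":0},{"dx":-0.005,"dy":0.278,"dz":0,"rx":0,"ry":0,"rz":0}]'
python3 - <<'E'
from h import *
s=bot.read_state();print(s['tool_pos'],s['tcp_rot'][:,0])
snap('scene','pics/s3.png');snap('side','pics/d3.png')
f=lambda n,a,b,c,d:cv2.resize(cv2.imread(n)[c:d,a:b],(0,0),fx=2.6,fy=2.6,interpolation=cv2.INTER_CUBIC)
A=f('pics/s3.png',185,335,150,310);B=f('pics/d3.png',235,385,125,285)
cv2.imwrite('pics/c4.png',np.hstack([A,B]))
E
```

```text
clock: 7.8
tool_pos: [0.4713, -0.0098, 0.0037]
tcp_rot: [[-1.0, 0.001, 0.001], [0.001, 1.0, -0.0], [-0.001, -0.0, -1.0]]
ft_force: [-0.5, -2.5, 6.2]
gripper_width: 0.0308
gripper_force: 70.6
[ 0.47131052 -0.00978226  0.00372855] [-9.99998708e-01  1.40803119e-03 -7.75490367e-04]
```

View pics/c4.png

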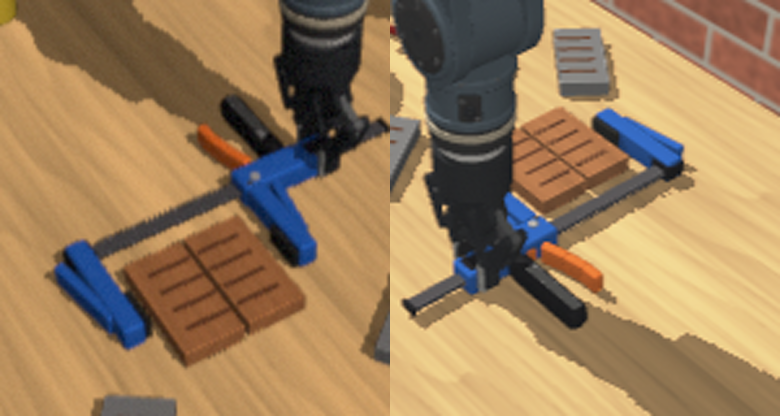

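The jaws straddle the brown trivet with clear gaps and the bar alongside. Next I'll bring the near pad up to the near half, release, and rise.

```bash
python3 -m crank '[{"dx":-0.005,"dy":0,"dz":0,"rx":0,"ry":0,"rz":0},{"dx":-0.01,"dy":0,"dz":0,"rx":0,"ry":0,"rz":0},{"dx":-0.015,"dy":0,"dz":0,"rx":0,"ry":0,"rz":0},{"dx":-0.02,"dy":0,"dz":0,"rx":0,"ry":0,"rz":0},{"dx":-0.025,"dy":0,"dz":0,"rx":0,"ry":0,"rz":0},{"dx":-0.03,"dy":0,"dz":0,"rx":0,"ry":0,"rz":0},{"dx":-0.035,"dy":0,"dz":0,"rx":0,"ry":0,"rz":0},{"dx":-0.04,"dy":0,"dz":0,"rx":0,"ry":0,"rz":0},{"dx":-0.04,"dy":0,"dz":0,"rx":0,"ry":0,"rz":0},{"dx":-0.04,"dy":0,"dz":0,"rx":0,"ry":0,"rz":0}]'
python3 -m crank '[{"dx":0,"dy":0,"dz":0,"rx":0,"ry":0,"rz":0},{"dx":0,"dy":0,"dz":0,"rx":0,"ry":0,"rz":0},{"dx":0,"dy":0,"dz":0,"rx":0,"ry":0,"rz":0},{"dx":0,"dy":0,"dz":0,"rx":0,"ry":0,"rz":0},{"dx":0,"dy":0,"dz":0,"rx":0,"ry":0,"rz":0},{"dx":0,"dy":0,"dz":0,"rx":0,"ry":0,"rz":0},{"dx":0,"dy":0,"dz":-0.05,"rx":0,"ry":0,"rz":0},{"dx":0,"dy":0,"dz":-0.15,"rx":0,"ry":0,"rz":0},{"dx":0,"dy":0,"dz":-0.23,"rx":0,"ry":0,"rz":0},{"dx":0,"dy":0,"dz":-0.25,"rx":0,"ry":0,"rz":0}]' 0
python3 -c "
from h import *
s=bot.read_state();print(s['qpos'],s['tool_pos'])"
```

```text
clock: 9.15
tool_pos: [0.4826, -0.0097, 0.0037]
tcp_rot: [[-1.0, 0.001, -0.007], [0.001, 1.0, 0.0], [0.007, 0.0, -1.0]]
ft_force: [-18.6, -0.7, 27.3]
gripper_width: 0.0308
gripper_force: 73.1
clock: 10.4
tool_pos: [0.4882, -0.0101, 0.1051]
tcp_rot: [[-1.0, 0.002, 0.003], [0.002, 1.0, -0.0], [-0.003, -0.0, -1.0]]
ft_force: [-0.2, -0.0, -0.3]
gripper_width: 0.0855
gripper_force: 0.0
[-2.05882412e-02  2.52726145e-01 -3.34112732e-01  9.80733359e-01
 -9.25473236e-05 -1.89481135e-02] [ 0.4882158  -0.01008132  0.10514861]
```

```bash
python3 -m crank '[{"dx":-0.01,"dy":-0.02,"dz":-0.02,"rx":0,"ry":0,"rz":-0.055},{"dx":-0.03,"dy":-0.04,"dz":-0.03,"rx":0,"ry":0,"rz":-0.11},{"dx":-0.05,"dy":-0.07,"dz":-0.03,"rx":0,"ry":0,"rz":-0.165},{"dx":-0.07,"dy":-0.1,"dz":-0.03,"rx":0,"ry":0,"rz":-0.22},{"dx":-0.09,"dy":-0.13,"dz":-0.03,"rx":0,"ry":0,"rz":-0.275},{"dx":-0.11,"dy":-0.16,"dz":-0.03,"rx":0,"ry":0,"rz":-0.33},{"dx":-0.133,"dy":-0.185,"dz":-0.03,"rx":0,"ry":0,"rz":-0.385},{"dx":-0.133,"dy":-0.185,"dz":-0.03,"rx":0,"ry":0,"rz":-0.44},{"dx":-0.133,"dy":-0.185,"dz":-0.03,"rx":0,"ry":0,"rz":-0.49},{"dx":-0.133,"dy":-0.185,"dz":-0.03,"rx":0,"ry":0,"rz":-0.5}]'
python3 - <<'E'
from h import *
s=bot.read_state();print(s['tool_pos'],s['tcp_rot'][:,0])
snap('scene','pics/s4.png');snap('side','pics/d4.png');snap('wrist','pics/w4.png')
f=lambda n,a,b,c,d,k:cv2.resize(cv2.imread(n)[c:d,a:b],(0,0),fx=k,fy=k,interpolation=cv2.INTER_CUBIC)
A=f('pics/s4.png',185,335,170,290,2.4);B=f('pics/d4.png',235,385,130,250,2.4);C=f('pics/w4.png',0,560,0,420,.7)
o=np.zeros((582,760,3),np.uint8);o[:288,:360]=A;o[:288,360:720]=B;o[288:,:392]=C
cv2.imwrite('pics/c5.png',o)
E
```

```text
clock: 11.65
tool_pos: [0.5397, -0.0841, 0.1144]
tcp_rot: [[-0.001, -1.0, -0.001], [-1.0, 0.001, 0.0], [-0.0, 0.001, -1.0]]
ft_force: [1.6, -1.1, -0.2]
gripper_width: 0.0854
gripper_force: 0.0
[ 0.53970757 -0.08414153  0.11435575] [-1.27296034e-03 -9.99999182e-01 -1.21357939e-04]
```

View pics/c5.png

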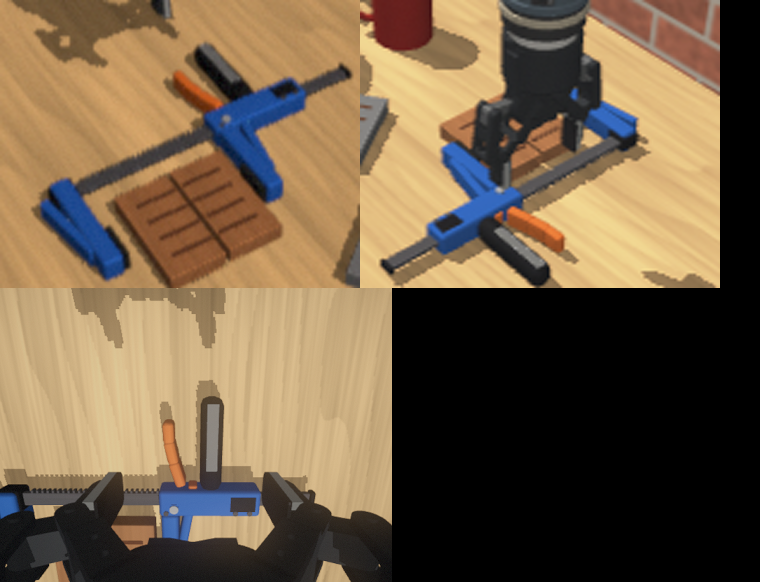

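The near pad now lies against the near half and everything is flat. The wrist view shows the grip end at crop (212,399) and the trigger at (167,430). I'll locate the handle from these.

```bash
python3 - <<'E'
from h import *
g=lambda u,v,z:p2w('pics/w4.png',u/.7,(v-288)/.7,z).round(4)
print('grip end',g(212,398,.026),'grip front',g(202,430,.026),'rear',g(222,430,.026),'trig outer tip',g(163,424,.024),'outer mid',g(167,455,.024),'housing rear',g(260,486,.028),g(259,513,.02),'front',g(161,486,.028))
E
```

```text
grip end [ 0.5211 -0.1279  0.026 ] grip front [ 0.5309 -0.0953  0.026 ] rear [ 0.5103 -0.0952  0.026 ] trig outer tip [ 0.5711 -0.1014  0.024 ] outer mid [ 0.568  -0.0675  0.024 ] housing rear [ 0.4672 -0.0327  0.028 ] [0.4633 0.0061 0.02  ] front [ 0.5753 -0.0331  0.028 ]
```

```bash
python3 -m crank '[{"dx":0,"dy":0,"dz":0.03,"rx":0,"ry":0,"rz":0},{"dx":0,"dy":0,"dz":0.08,"rx":0,"ry":0,"rz":0},{"dx":0,"dy":0,"dz":0.14,"rx":0,"ry":0,"rz":0},{"dx":0,"dy":0,"dz":0.2,"rx":0,"ry":0,"rz":0},{"dx":0,"dy":0,"dz":0.24,"rx":0,"ry":0,"rz":0},{"dx":0,"dy":0,"dz":0.265,"rx":0,"ry":0,"rz":0},{"dx":0,"dy":0,"dz":0.275,"rx":0,"ry":0,"rz":0},{"dx":0,"dy":0,"dz":0.278,"rx":0,"ry":0,"rz":0},{"dx":0,"dy":0,"dz":0.278,"rx":0,"ry":0,"rz":0},{"dx":0,"dy":0,"dz":0.278,"rx":0,"ry":0,"rz":0}]' 0.17 20
python3 -m crank '[{"dx":0,"dy":0,"dz":0,"rx":0,"ry":0,"rz":0},{"dx":0,"dy":0.005,"dz":0,"rx":0,"ry":0,"rz":0},{"dx":0,"dy":0.01,"dz":0,"rx":0,"ry":0,"rz":0},{"dx":0,"dy":0.015,"dz":0,"rx":0,"ry":0,"rz":0},{"dx":0,"dy":0.02,"dz":0,"rx":0,"ry":0,"rz":0},{"dx":0,"dy":0.024,"dz":0,"rx":0,"ry":0,"rz":0},{"dx":0,"dy":0.025,"dz":0,"rx":0,"ry":0,"rz":0},{"dx":0,"dy":0.025,"dz":0,"rx":0,"ry":0,"rz":0},{"dx":0,"dy":0.025,"dz":0,"rx":0,"ry":0,"rz":0},{"dx":0,"dy":0.025,"dz":0,"rx":0,"ry":0,"rz":0}]' 0.5 20
```

```text
clock: 13.05
tool_pos: [0.5405, -0.0842, 0.0046]
tcp_rot: [[-0.002, -1.0, 0.001], [-1.0, 0.002, -0.0], [0.0, -0.001, -1.0]]
ft_force: [-0.2, -0.2, 0.5]
gripper_width: 0.0709
gripper_force: 0.0
clock: 14.3
tool_pos: [0.5303, -0.0842, 0.0042]
tcp_rot: [[-0.002, -1.0, 0.0], [-1.0, 0.002, -0.0], [0.0, -0.0, -1.0]]
ft_force: [4.9, -0.1, 3.8]
gripper_width: 0.0424
gripper_force: 2.3
```

```bash
python3 -m crank '[{"dx":0,"dy":0,"dz":0,"rx":0,"ry":0,"rz":0},{"dx":0,"dy":-0.005,"dz":0,"rx":0,"ry":0,"rz":0},{"dx":0,"dy":-0.01,"dz":0,"rx":0,"ry":0,"rz":0},{"dx":0,"dy":-0.015,"dz":0,"rx":0,"ry":0,"rz":0},{"dx":0,"dy":-0.02,"dz":0,"rx":0,"ry":0,"rz":0},{"dx":0,"dy":-0.025,"dz":0,"rx":0,"ry":0,"rz":0},{"dx":0,"dy":-0.025,"dz":0,"rx":0,"ry":0,"rz":0},{"dx":0,"dy":-0.025,"dz":0,"rx":0,"ry":0,"rz":0},{"dx":0,"dy":-0.025,"dz":0,"rx":0,"ry":0,"rz":0},{"dx":0,"dy":-0.025,"dz":0,"rx":0,"ry":0,"rz":0}]' 0.17 20
python3 -m crank '[{"dx":0,"dy":0,"dz":0,"rx":0,"ry":0,"rz":0},{"dx":0,"dy":0.005,"dz":0,"rx":0,"ry":0,"rz":0},{"dx":0,"dy":0.01,"dz":0,"rx":0,"ry":0,"rz":0},{"dx":0,"dy":0.015,"dz":0,"rx":0,"ry":0,"rz":0},{"dx":0,"dy":0.02,"dz":0,"rx":0,"ry":0,"rz":0},{"dx":0,"dy":0.024,"dz":0,"rx":0,"ry":0,"rz":0},{"dx":0,"dy":0.025,"dz":0,"rx":0,"ry":0,"rz":0},{"dx":0,"dy":0.025,"dz":0,"rx":0,"ry":0,"rz":0},{"dx":0,"dy":0.025,"dz":0,"rx":0,"ry":0,"rz":0},{"dx":0,"dy":0.025,"dz":0,"rx":0,"ry":0,"rz":0}]' 0.53 20
python3 - <<'E'
from h import *
snap('scene','pics/s5.png');snap('side','pics/d5.png')
f=lambda n,a,b,c,d,k:cv2.resize(cv2.imread(n)[c:d,a:b],(0,0),fx=k,fy=k,interpolation=cv2.INTER_CUBIC)
A=f('pics/s5.png',185,335,170,290,2.6);B=f('pics/s4.png',185,335,170,290,2.6)
cv2.imwrite('pics/c6.png',np.hstack([A,B]))
E
```

```text
clock: 15.55
tool_pos: [0.5404, -0.0841, 0.0042]
tcp_rot: [[-0.002, -1.0, 0.0], [-1.0, 0.002, -0.0], [0.0, -0.0, -1.0]]
ft_force: [-0.7, -0.2, -0.1]
gripper_width: 0.0712
gripper_force: 0.0
clock: 16.8
tool_pos: [0.5321, -0.0843, 0.005]
tcp_rot: [[-0.002, -1.0, 0.004], [-1.0, 0.002, -0.0], [0.0, -0.004, -1.0]]
ft_force: [4.3, 0.1, 6.1]
gripper_width: 0.0408
gripper_force: 19.7
```

View pics/c6.png

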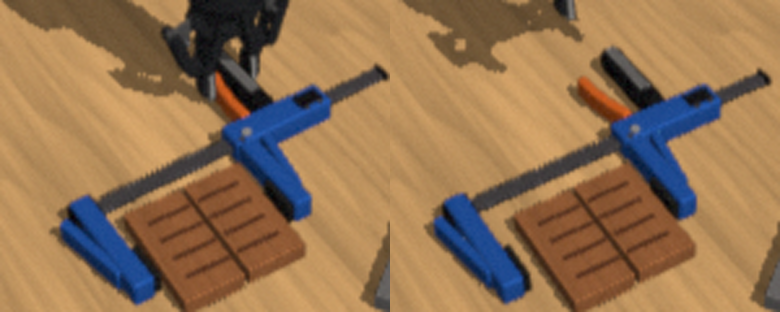

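Two strokes have brought the far jaw about 12 mm closer: its pad is nearly at the far half at (155,270), and the clamp has not shifted. I'll keep pumping and watch the width and force.

```bash
python3 -m crank '[{"dx":0,"dy":0,"dz":0,"rx":0,"ry":0,"rz":0},{"dx":0,"dy":-0.005,"dz":0,"rx":0,"ry":0,"rz":0},{"dx":0,"dy":-0.01,"dz":0,"rx":0,"ry":0,"rz":0},{"dx":0,"dy":-0.015,"dz":0,"rx":0,"ry":0,"rz":0},{"dx":0,"dy":-0.02,"dz":0,"rx":0,"ry":0,"rz":0},{"dx":0,"dy":-0.025,"dz":0,"rx":0,"ry":0,"rz":0},{"dx":0,"dy":-0.025,"dz":0,"rx":0,"ry":0,"rz":0},{"dx":0,"dy":-0.025,"dz":0,"rx":0,"ry":0,"rz":0},{"dx":0,"dy":-0.025,"dz":0,"rx":0,"ry":0,"rz":0},{"dx":0,"dy":-0.025,"dz":0,"rx":0,"ry":0,"rz":0}]' 0.17 20
python3 -m crank '[{"dx":0,"dy":0,"dz":0,"rx":0,"ry":0,"rz":0},{"dx":0,"dy":0.005,"dz":0,"rx":0,"ry":0,"rz":0},{"dx":0,"dy":0.01,"dz":0,"rx":0,"ry":0,"rz":0},{"dx":0,"dy":0.015,"dz":0,"rx":0,"ry":0,"rz":0},{"dx":0,"dy":0.02,"dz":0,"rx":0,"ry":0,"rz":0},{"dx":0,"dy":0.024,"dz":0,"rx":0,"ry":0,"rz":0},{"dx":0,"dy":0.025,"dz":0,"rx":0,"ry":0,"rz":0},{"dx":0,"dy":0.025,"dz":0,"rx":0,"ry":0,"rz":0},{"dx":0,"dy":0.025,"dz":0,"rx":0,"ry":0,"rz":0},{"dx":0,"dy":0.025,"dz":0,"rx":0,"ry":0,"rz":0}]' 0.51 20
python3 -m crank '[{"dx":0,"dy":0,"dz":0,"rx":0,"ry":0,"rz":0},{"dx":0,"dy":-0.005,"dz":0,"rx":0,"ry":0,"rz":0},{"dx":0,"dy":-0.01,"dz":0,"rx":0,"ry":0,"rz":0},{"dx":0,"dy":-0.015,"dz":0,"rx":0,"ry":0,"rz":0},{"dx":0,"dy":-0.02,"dz":0,"rx":0,"ry":0,"rz":0},{"dx":0,"dy":-0.025,"dz":0,"rx":0,"ry":0,"rz":0},{"dx":0,"dy":-0.025,"dz":0,"rx":0,"ry":0,"rz":0},{"dx":0,"dy":-0.025,"dz":0,"rx":0,"ry":0,"rz":0},{"dx":0,"dy":-0.025,"dz":0,"rx":0,"ry":0,"rz":0},{"dx":0,"dy":-0.025,"dz":0,"rx":0,"ry":0,"rz":0}]' 0.17 20
python3 -m crank '[{"dx":0,"dy":0,"dz":0,"rx":0,"ry":0,"rz":0},{"dx":0,"dy":0.005,"dz":0,"rx":0,"ry":0,"rz":0},{"dx":0,"dy":0.01,"dz":0,"rx":0,"ry":0,"rz":0},{"dx":0,"dy":0.015,"dz":0,"rx":0,"ry":0,"rz":0},{"dx":0,"dy":0.02,"dz":0,"rx":0,"ry":0,"rz":0},{"dx":0,"dy":0.024,"dz":0,"rx":0,"ry":0,"rz":0},{"dx":0,"dy":0.025,"dz":0,"rx":0,"ry":0,"rz":0},{"dx":0,"dy":0.025,"dz":0,"rx":0,"ry":0,"rz":0},{"dx":0,"dy":0.025,"dz":0,"rx":0,"ry":0,"rz":0},{"dx":0,"dy":0.025,"dz":0,"rx":0,"ry":0,"rz":0}]' 0.51 20
```

```text
clock: 18.15
tool_pos: [0.5401, -0.0841, 0.0041]
tcp_rot: [[-0.002, -1.0, -0.0], [-1.0, 0.002, 0.0], [-0.0, 0.0, -1.0]]
ft_force: [-1.6, 0.1, -0.4]
gripper_width: 0.071
gripper_force: 0.7
clock: 19.4
tool_pos: [0.5303, -0.0842, 0.0041]
tcp_rot: [[-0.002, -1.0, 0.0], [-1.0, 0.002, -0.0], [0.0, -0.0, -1.0]]
ft_force: [5.0, -0.7, 3.1]
gripper_width: 0.042
gripper_force: 2.3
clock: 20.65
tool_pos: [0.5401, -0.0841, 0.0041]
tcp_rot: [[-0.002, -1.0, -0.0], [-1.0, 0.002, -0.0], [0.0, 0.0, -1.0]]
ft_force: [-1.1, -0.7, -0.0]
gripper_width: 0.0706
gripper_force: 0.8
clock: 21.9
tool_pos: [0.5303, -0.0842, 0.0041]
tcp_rot: [[-0.002, -1.0, 0.0], [-1.0, 0.002, -0.0], [0.0, -0.0, -1.0]]
ft_force: [3.4, -1.2, 3.6]
gripper_width: 0.0419
gripper_force: 2.0
```

```bash
python3 -m crank '[{"dx":0,"dy":0,"dz":0,"rx":0,"ry":0,"rz":0},{"dx":0,"dy":-0.005,"dz":0,"rx":0,"ry":0,"rz":0},{"dx":0,"dy":-0.01,"dz":0,"rx":0,"ry":0,"rz":0},{"dx":0,"dy":-0.015,"dz":0,"rx":0,"ry":0,"rz":0},{"dx":0,"dy":-0.02,"dz":0,"rx":0,"ry":0,"rz":0},{"dx":0,"dy":-0.025,"dz":0,"rx":0,"ry":0,"rz":0},{"dx":0,"dy":-0.025,"dz":0,"rx":0,"ry":0,"rz":0},{"dx":0,"dy":-0.025,"dz":0,"rx":0,"ry":0,"rz":0},{"dx":0,"dy":-0.025,"dz":0,"rx":0,"ry":0,"rz":0},{"dx":0,"dy":-0.025,"dz":0,"rx":0,"ry":0,"rz":0}]' 0.17 20
python3 -m crank '[{"dx":0,"dy":0,"dz":0,"rx":0,"ry":0,"rz":0},{"dx":0,"dy":0.005,"dz":0,"rx":0,"ry":0,"rz":0},{"dx":0,"dy":0.01,"dz":0,"rx":0,"ry":0,"rz":0},{"dx":0,"dy":0.015,"dz":0,"rx":0,"ry":0,"rz":0},{"dx":0,"dy":0.02,"dz":0,"rx":0,"ry":0,"rz":0},{"dx":0,"dy":0.024,"dz":0,"rx":0,"ry":0,"rz":0},{"dx":0,"dy":0.025,"dz":0,"rx":0,"ry":0,"rz":0},{"dx":0,"dy":0.025,"dz":0,"rx":0,"ry":0,"rz":0},{"dx":0,"dy":0.025,"dz":0,"rx":0,"ry":0,"rz":0},{"dx":0,"dy":0.025,"dz":0,"rx":0,"ry":0,"rz":0}]' 0.51 20
python3 - <<'E'
from h import *
snap('scene','pics/s6.png');snap('side','pics/d6.png')
f=lambda n,a,b,c,d,k:cv2.resize(cv2.imread(n)[c:d,a:b],(0,0),fx=k,fy=k,interpolation=cv2.INTER_CUBIC)
A=f('pics/s6.png',200,320,185,305,4);B=f('pics/d6.png',245,325,130,250,4)
cv2.imwrite('pics/c7.png',np.hstack([A,B]))
E
```

```text
clock: 23.15
tool_pos: [0.5402, -0.0841, 0.0041]
tcp_rot: [[-0.002, -1.0, 0.0], [-1.0, 0.002, 0.0], [-0.0, -0.0, -1.0]]
ft_force: [-1.4, -1.0, -0.8]
gripper_width: 0.0709
gripper_force: 0.8
clock: 24.4
tool_pos: [0.5326, -0.0842, 0.0051]
tcp_rot: [[-0.002, -1.0, 0.005], [-1.0, 0.002, -0.0], [0.0, -0.005, -1.0]]
ft_force: [5.1, 0.1, 5.4]
gripper_width: 0.0423
gripper_force: 7.3
```

View pics/c7.png

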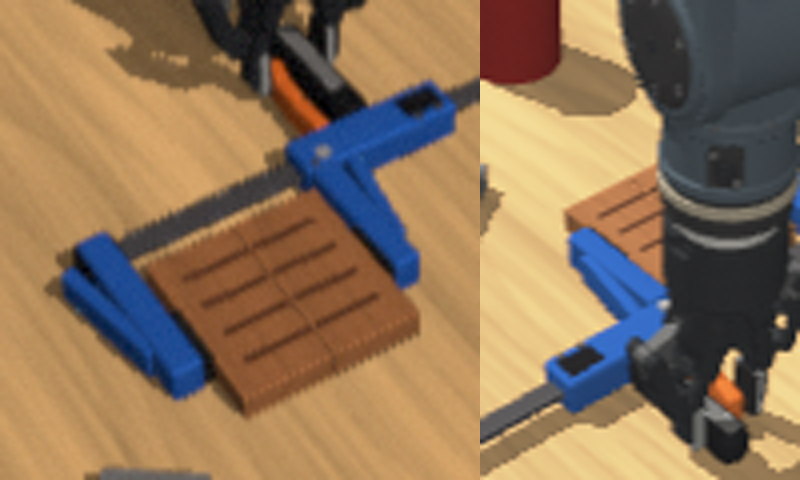

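The joint is shut, with only a hairline at (290,285), and both pads touch mid-edge. The trigger force has started to climb, so I'll continue gently at 20 N.

```bash
python3 -m crank '[{"dx":0,"dy":0,"dz":0,"rx":0,"ry":0,"rz":0},{"dx":0,"dy":-0.005,"dz":0,"rx":0,"ry":0,"rz":0},{"dx":0,"dy":-0.01,"dz":0,"rx":0,"ry":0,"rz":0},{"dx":0,"dy":-0.015,"dz":0,"rx":0,"ry":0,"rz":0},{"dx":0,"dy":-0.02,"dz":0,"rx":0,"ry":0,"rz":0},{"dx":0,"dy":-0.025,"dz":0,"rx":0,"ry":0,"rz":0},{"dx":0,"dy":-0.025,"dz":0,"rx":0,"ry":0,"rz":0},{"dx":0,"dy":-0.025,"dz":0,"rx":0,"ry":0,"rz":0},{"dx":0,"dy":-0.025,"dz":0,"rx":0,"ry":0,"rz":0},{"dx":0,"dy":-0.025,"dz":0,"rx":0,"ry":0,"rz":0}]' 0.17 20
python3 -m crank '[{"dx":0,"dy":0,"dz":0,"rx":0,"ry":0,"rz":0},{"dx":0,"dy":0.005,"dz":0,"rx":0,"ry":0,"rz":0},{"dx":0,"dy":0.01,"dz":0,"rx":0,"ry":0,"rz":0},{"dx":0,"dy":0.015,"dz":0,"rx":0,"ry":0,"rz":0},{"dx":0,"dy":0.02,"dz":0,"rx":0,"ry":0,"rz":0},{"dx":0,"dy":0.024,"dz":0,"rx":0,"ry":0,"rz":0},{"dx":0,"dy":0.025,"dz":0,"rx":0,"ry":0,"rz":0},{"dx":0,"dy":0.025,"dz":0,"rx":0,"ry":0,"rz":0},{"dx":0,"dy":0.025,"dz":0,"rx":0,"ry":0,"rz":0},{"dx":0,"dy":0.025,"dz":0,"rx":0,"ry":0,"rz":0}]' 0.51 20
```

```text
clock: 25.75
tool_pos: [0.5402, -0.0841, 0.0041]
tcp_rot: [[-0.002, -1.0, 0.0], [-1.0, 0.002, 0.0], [-0.0, -0.0, -1.0]]
ft_force: [-1.8, -1.1, 0.1]
gripper_width: 0.0712
gripper_force: 1.0
clock: 27.0
tool_pos: [0.5333, -0.0844, 0.0063]
tcp_rot: [[-0.002, -1.0, 0.006], [-1.0, 0.002, -0.001], [0.001, -0.006, -1.0]]
ft_force: [0.9, -0.3, 13.9]
gripper_width: 0.0417
gripper_force: 13.0
```

```bash
python3 -m crank '[{"dx":0,"dy":0,"dz":0,"rx":0,"ry":0,"rz":0},{"dx":0,"dy":-0.005,"dz":0,"rx":0,"ry":0,"rz":0},{"dx":0,"dy":-0.01,"dz":0,"rx":0,"ry":0,"rz":0},{"dx":0,"dy":-0.015,"dz":0,"rx":0,"ry":0,"rz":0},{"dx":0,"dy":-0.02,"dz":0,"rx":0,"ry":0,"rz":0},{"dx":0,"dy":-0.025,"dz":0,"rx":0,"ry":0,"rz":0},{"dx":0,"dy":-0.025,"dz":0,"rx":0,"ry":0,"rz":0},{"dx":0,"dy":-0.025,"dz":0,"rx":0,"ry":0,"rz":0},{"dx":0,"dy":-0.025,"dz":0,"rx":0,"ry":0,"rz":0},{"dx":0,"dy":-0.025,"dz":0,"rx":0,"ry":0,"rz":0}]' 0.17 20
python3 -m crank '[{"dx":0,"dy":0,"dz":0,"rx":0,"ry":0,"rz":0},{"dx":0,"dy":0.005,"dz":0,"rx":0,"ry":0,"rz":0},{"dx":0,"dy":0.01,"dz":0,"rx":0,"ry":0,"rz":0},{"dx":0,"dy":0.015,"dz":0,"rx":0,"ry":0,"rz":0},{"dx":0,"dy":0.02,"dz":0,"rx":0,"ry":0,"rz":0},{"dx":0,"dy":0.022,"dz":0,"rx":0,"ry":0,"rz":0},{"dx":0,"dy":0.022,"dz":0,"rx":0,"ry":0,"rz":0},{"dx":0,"dy":0.022,"dz":0,"rx":0,"ry":0,"rz":0},{"dx":0,"dy":0.022,"dz":0,"rx":0,"ry":0,"rz":0},{"dx":0,"dy":0.022,"dz":0,"rx":0,"ry":0,"rz":0}]' 0.51 20
```

```text
clock: 28.25
tool_pos: [0.5402, -0.0841, 0.0041]
tcp_rot: [[-0.002, -1.0, 0.0], [-1.0, 0.002, 0.0], [-0.0, -0.0, -1.0]]
ft_force: [-2.6, -0.3, -1.4]
gripper_width: 0.0713
gripper_force: 1.0
clock: 29.5
tool_pos: [0.5343, -0.0845, 0.0064]
tcp_rot: [[-0.002, -1.0, 0.006], [-1.0, 0.002, -0.001], [0.001, -0.006, -1.0]]
ft_force: [-0.3, -1.6, 16.1]
gripper_width: 0.0514
gripper_force: 18.7
```

The trigger is now stiff: about 19 N at 51 mm, well short of full stroke. I'll let go and rise.

```bash
python3 -m crank '[{"dx":0,"dy":0,"dz":0,"rx":0,"ry":0,"rz":0},{"dx":0,"dy":-0.005,"dz":0,"rx":0,"ry":0,"rz":0},{"dx":0,"dy":-0.01,"dz":0,"rx":0,"ry":0,"rz":0},{"dx":0,"dy":-0.015,"dz":0,"rx":0,"ry":0,"rz":0},{"dx":0,"dy":-0.022,"dz":0,"rx":0,"ry":0,"rz":0},{"dx":0,"dy":-0.025,"dz":0,"rx":0,"ry":0,"rz":0},{"dx":0,"dy":-0.025,"dz":0,"rx":0,"ry":0,"rz":0},{"dx":0,"dy":-0.025,"dz":0,"rx":0,"ry":0,"rz":0},{"dx":0,"dy":-0.025,"dz":0,"rx":0,"ry":0,"rz":0},{"dx":0,"dy":-0.025,"dz":0,"rx":0,"ry":0,"rz":0}]' 0 20
python3 -m crank '[{"dx":0,"dy":0,"dz":-0.02,"rx":0,"ry":0,"rz":0},{"dx":0,"dy":0,"dz":-0.06,"rx":0,"ry":0,"rz":0},{"dx":0,"dy":0,"dz":-0.12,"rx":0,"ry":0,"rz":0},{"dx":0,"dy":0,"dz":-0.19,"rx":0,"ry":0,"rz":0},{"dx":0,"dy":0,"dz":-0.26,"rx":0,"ry":0,"rz":0},{"dx":0,"dy":0,"dz":-0.29,"rx":0,"ry":0,"rz":0},{"dx":0,"dy":0,"dz":-0.3,"rx":0,"ry":0,"rz":0},{"dx":0,"dy":0,"dz":-0.3,"rx":0,"ry":0,"rz":0},{"dx":0,"dy":0,"dz":-0.3,"rx":0,"ry":0,"rz":0},{"dx":0,"dy":0,"dz":-0.3,"rx":0,"ry":0,"rz":0}]'
python3 - <<'E'
from h import *
a=cv2.imread('pics/s6.png');snap('scene','pics/s7.png');b=cv2.imread('pics/s7.png')
# shift of trivet / clamp head / far jaw since the joint-shut picture
for n,(u,v,w,h) in dict(trivet=(240,235,62,45),head=(272,207,40,50),farjaw=(216,244,36,40)).items():
    r=cv2.matchTemplate(b,a[v:v+h,u:u+w],cv2.TM_CCOEFF_NORMED);_,m,_,l=cv2.minMaxLoc(r);print(n,l[0]-u,l[1]-v,round(m,3))
E
```

```text
clock: 30.75
tool_pos: [0.5413, -0.0841, 0.0041]
tcp_rot: [[-0.002, -1.0, -0.0], [-1.0, 0.002, -0.0], [0.0, 0.0, -1.0]]
ft_force: [0.5, 0.0, -0.3]
gripper_width: 0.0857
gripper_force: 0.0
clock: 32.0
tool_pos: [0.541, -0.0841, 0.1234]
tcp_rot: [[-0.002, -1.0, -0.001], [-1.0, 0.002, 0.0], [-0.0, 0.001, -1.0]]
ft_force: [0.2, 0.6, 0.7]
gripper_width: 0.0856
gripper_force: 0.0
trivet 3 0 0.966
head 4 0 0.967
farjaw 4 -1 0.978
```

```bash
python3 -c "
from rig import bot
print(bot.hand_in())"
```

```text
the job is handed in; nothing more can be done
None
```

I handed the job in at about 32 s: the trivet joint is clamped shut, and I stopped pumping when the trigger stiffened at about 19 N. The gripper is open and clear of everything, though I couldn't read the force on the joint directly and the hand-in returned no verdict.

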